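# Put the washed tea set back together

### The job

The washed white tea set stands in pieces along the worktop: put it back together where its bottom tray and its two round pots stand. Set the divided upper tray on the undivided bottom tray, cut corners over cut corners, close it with the oblong bamboo lid the same way round, and put each round lid on the pot it fits. All must end upright, fully seated and let go, and the salt shaker, pepper mill and teaspoon stay where they are.

Things in the scene. Friction and masses are not known exactly. Their poses are not given: they have to be found in the camera images.
- bottom_tray: tea box bottom tray, loose, white ceramic, open, undivided inside, flat base; from above a rectangle 96 mm (x) by 62 mm (y) with both corners of the +x end cut off at 45 degrees (16 mm off each side). 46 mm high, walls 3.5 mm: mouth 89 x 55 mm, same cut corners. Origin: centre of underside, z up.
- upper_tray: tea box upper tray, white, outline and walls as the bottom tray, but a low bamboo cross wall (top 14 mm below the rim) divides it. z 0-7 mm: foot, tapered 85x51 to 81x47 mm, drops into the bottom tray's mouth, 2 mm play a side, but not turned half round; z 7-43 mm: body, 62 mm wide for the grip. Seated, origin 39 mm above the bottom tray's. Origin: centre of foot's underside, z up.
- oblong_lid: tea box lid, bamboo, 96 (x) x 62 mm, corners of its +x end cut as on the trays. z 0-7 mm: grey seal like the upper tray's foot; 7-17.5 mm: plate; 17.5-37 mm: grip bar, 40 mm along x, 14 mm across y, centred. Belongs on the upper tray (would also enter the bottom one). Seated, its origin is 36 mm above the upper tray's. Origin: centre of seal's underside, z up.
- large_pot: larger round pot, loose, white ceramic, 76 mm across, 58 mm high, open on top, wall 4 mm (mouth 68 mm). Origin at the centre of its underside, z up.
- small_pot: smaller round pot, loose, white ceramic, 58 mm across, 50 mm high, open on top, wall 4 mm (mouth 50 mm). Origin at the centre of its underside, z up.
- large_lid: larger round lid, bamboo, 78 mm across. z 0-8 mm: grey tapered seal (63 to 56 mm across) that drops into the larger pot; 8-17.5 mm: plate; 17.5-37 mm: round knob in the middle, 22 mm across. Seated, its origin is 50 mm above the larger pot's. Origin: centre of the seal's underside, z up.
- small_lid: smaller round lid, bamboo, 60 mm across. z 0-8 mm: grey tapered seal (45 to 38 mm across) that drops into the smaller pot; 8-17.5 mm: plate; 17.5-37 mm: round knob in the middle, 22 mm across. Seated, its origin is 42 mm above the smaller pot's. Origin: centre of the seal's underside, z up.
- salt_shaker: salt shaker, glass with a grey cap, 44 mm across, 90 mm high, at the back of the work; to be left where it stands. Origin at the centre of its underside.
- pepper_mill: turned wooden pepper mill, 58 mm across, 170 mm high, in the gap between microwave and multicooker; to be left where it stands. Origin at the centre of its underside.
- teaspoon: steel teaspoon, 137 x 28 x 13 mm, lying along the front of the microwave; to be left where it lies. Origin at the middle of its underside.

How it is judged:
By the outcome, as a careful person would: the job done as asked, in the order asked, and still so for the second after the job is handed in, with the robot touching nothing.
It also fails if it takes over 122 s, if anything falls off the work surface, if the arm or the gripper's body presses on something with over 40 N, if the wrist force passes 120 N, or if a joint passes its speed limit or range.

### The arm

A 6-joint arm with a two-finger parallel gripper is mounted at the origin on a cart in front of the work surface, level with it; the furniture and walls round the work are solid. World frame = base frame: x ahead of the robot, y to its left, z up, the work surface at z = 0. Lengths are in m, angles in rad, forces in N, time in s.
With the tool pointing down it reaches from about 0.275 to 0.75 m from the base axis. Payload 10.2 kg.
Tool frame: the origin (TCP) lies at the very end of the fingers, on their centre line; the grasp point (between the pads) lies 19 mm behind it; z points along the fingers, y is the line along which they close (so a half turn about z gives the same grasp; the last joint's range is limited). The gripper opens to 85 mm and grips with 20 to 120 N. Pads are 22 mm wide; open, the fingers measure 114 mm over their backs; the gripper's body (76 mm by 85 mm) begins 54 mm behind the grasp point. The pads swing forward as they close: fully open they stand 13 mm farther back than shut.
Start: joints at [0.966, 0.313, 1.498, -0, 1.331, -0.223], TCP at [0.196, 0.487, 0.231] pointing down, gripper open.
Joint ranges: [-2.94, 2.94], [-0.97, 2.17], [0.19, 2.56], [-1.23, 4.37], [0.02, 3.11], [-2.88, 2.88]. Speed limits (rad/s): [2.39, 2.39, 3.01, 3.14, 3.14, 3.14].

### API

Orientations are given as a unit quaternion [w, x, y, z].
In Python, from bench import bot gives the robot as it stands. Calls block until the motion is done:
- bot.reach(position, orientation): joint-space move of the TCP to a pose.
- bot.move_straight(position, speed=0.15, frame=None): straight line of the TCP; frame=None keeps the orientation; speed is the mean speed in m/s.
- bot.set_joints(angles): joint-space move.
- bot.gripper_to(opening): finger opening in m; the grip force is fixed at half the most; returns when the fingers have stopped.
- bot.sleep(seconds).
- bot.inverse_kinematics(position, orientation): joint angles nearest the present ones, or None.
- bot.read_state(): the state.
- bot.grab_frame(name): name is "scene" or "top" or "wrist"; returns (picture, depth): 480x640x3 uint8, red, green, blue; 480x640 float32, m along the optical axis (not along the pixel's ray), 0 where there is no reading.
- bot.camera_info(name): a dict with "fov_y" (degrees; the focal length in pixels is half the picture's height over the tangent of half this angle, whatever the lens; pixels are square), "cx", "cy" (the principal point, pixels), "rvec" (rotation vector, rad) and "tvec" (3), from world to camera coordinates, as OpenCV has them; the wrist camera has in their place "hand_eye" (4x4, takes a point from camera to tool coordinates, whose origin is the TCP and whose axes are the flange's). Camera axes: x right, y down, z forward; pixel columns grow to the right and rows downward; lengths in m; the calibration is good to about 2 mm. The wrist camera is an equidistant fisheye: a pixel r from the principal point sees the ray r / f radians off the axis. A picture is of the moment at which its call begins: read the wrist's pose just before it. camera_info takes no time and is no camera call.
A pose or a line that the arm cannot do raises bot.MotionError and nothing moves.
- bot.close_job(): hands the job in; it is judged then, once.
The state is a dict: "time_s": time; "q": joint angles; "dq": joint speeds; "effort": joint torques, N m; "ee_pos": TCP position; "orientation": TCP orientation; "ft_force": force on the tool from outside, world axes, zero at the start; "ft_torque": the same for the moment, N m; "opening": finger opening in m; "grip_force": force on a finger pad.
Only numpy, scipy, OpenCV 4.12 (cv2) and the standard library are available. Lean on these libraries where they do the work, as an engineer would, in place of code of your own. Each camera call takes 0.05 s, during which the arm holds its last target. There are 200 camera calls.

## Working session

There is one attempt and no reset: what is moved stays moved. The work goes in short steps, each a Python script; the robot and the scene stay as the last script left them, time stands still between calls to the robot, and variables do not carry over. Pictures are saved under pics/ and viewed, at most 14 in all, crops included, and the job is handed in when it is done.

```bash
ls; mkdir -p pics; python3 - <<'E'
from bench import bot
import cv2
for n in ("scene","top","wrist"):
    s=bot.read_state() 
    p,d=bot.grab_frame(n); cv2.imwrite(f"pics/{n}0.png",p[:,:,::-1])
    import numpy as np; np.save(f"pics/{n}0.npy",d)
    print(n,bot.camera_info(n))
print(s)
E
```

```text
pics
scene {'fov_y': 42.932601082399515, 'cx': 327.20921435208334, 'cy': 237.7954999614927, 'rvec': array([ 1.9355757 , -0.8639421 ,  0.47784479]), 'tvec': array([-0.36912391,  0.25925294,  1.26527269])}
top {'fov_y': 42.26590562718596, 'cx': 322.1641397857489, 'cy': 249.4018136495503, 'rvec': array([ 1.88372151, -2.1353919 ,  0.41321987]), 'tvec': array([0.09262527, 0.51872412, 1.23350666])}
wrist {'fov_y': 65.70646984690485, 'cx': 319.4774371978977, 'cy': 239.72769699277018, 'hand_eye': array([[ 7.41267154e-05, -9.59437342e-01, -2.81921943e-01,
         7.22569251e-02],
       [ 9.99999552e-01,  3.37144533e-04, -8.84437620e-04,
         1.16859678e-03],
       [ 9.43610921e-04, -2.81921751e-01,  9.59436937e-01,
        -1.42680210e-01],
       [ 0.00000000e+00,  0.00000000e+00,  0.00000000e+00,
         1.00000000e+00]])}
{'time_s': 0.1, 'q': array([ 9.65587700e-01,  3.13378586e-01,  1.49835124e+00,  1.67071966e-05,
        1.33096590e+00, -2.23397826e-01]), 'dq': array([ 0.00105732, -0.00167486, -0.0040278 , -0.00042496,  0.00159541,
       -0.00056455]), 'effort': array([ 3.55579759e-03, -4.12895072e+01, -2.60142034e+01, -1.63087075e-04,
        3.00764012e-03,  1.15894724e-05]), 'ee_pos': array([0.19549538, 0.48700987, 0.23080392]), 'orientation': array([-2.29450181e-04,  1.89749849e-01,  9.81832313e-01, -5.01610981e-04]), 'ft_force': array([-0.10697093, -0.20045579, -0.14588764]), 'ft_torque': array([ 0.00616461, -0.01018533, -0.01213979]), 'grip_force': 0.0, 'opening': 0.08547047063271425}
```

View pics/scene0.png

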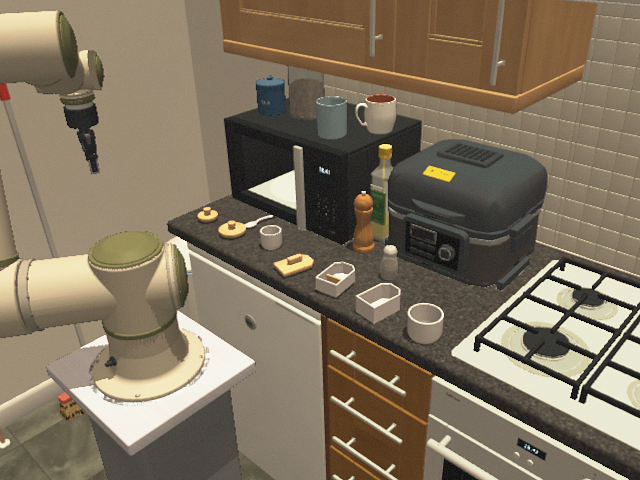

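View pics/top0.png

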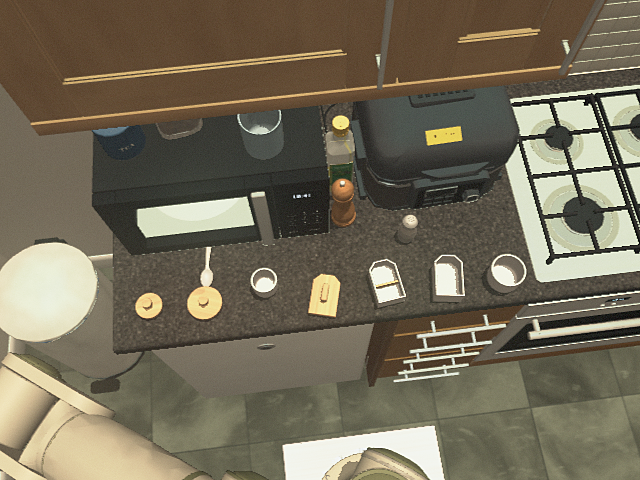

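View pics/wrist0.png

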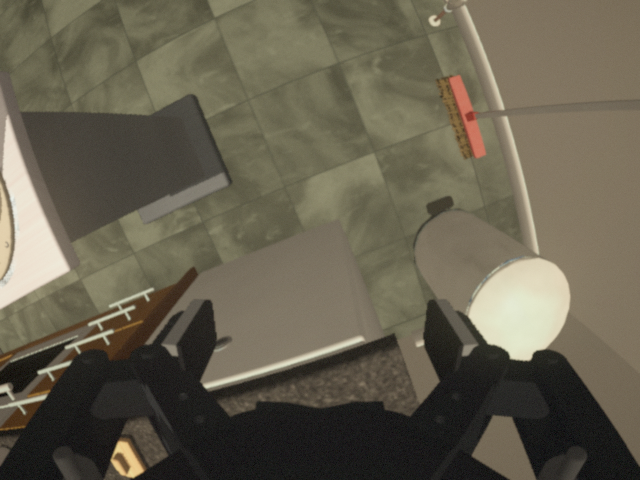

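Left to right in the top view: small lid (149,305), large lid (205,302), spoon (207,270), small pot (263,283), oblong lid (325,295), upper tray (386,282), bottom tray (449,279), large pot (507,272). The wrist camera currently sees mainly the floor. I'll measure rough positions next.

```bash
cat > h.py <<'E'
import numpy as np, cv2
from scipy.spatial.transform import Rotation as R
from bench import bot
def rot(q): return R.from_quat(np.roll(q,-1)).as_matrix()
def cast(name,uv,z,st=None):
    """world points where pixel rays meet the plane(s) z"""
    c=bot.camera_info(name); f=240/np.tan(np.radians(c["fov_y"])/2)
    d=(np.atleast_2d(uv).astype(float)-[c["cx"],c["cy"]])/f
    if name=="wrist":
        r=np.linalg.norm(d,axis=1,keepdims=True)+1e-12
        v=np.hstack([d/r*np.sin(r),np.cos(r)])
        H=c["hand_eye"]; M=rot(st["orientation"])
        o=M@H[:3,3]+st["ee_pos"]; v=v@(M@H[:3,:3]).T
    else:
        M=cv2.Rodrigues(c["rvec"])[0]; o=-M.T@c["tvec"]
        v=np.hstack([d,np.ones((len(d),1))])@M
    return o+v*((z-o[2])/v[:,2])[:,None]
def proj(name,p,st=None):
    c=bot.camera_info(name); f=240/np.tan(np.radians(c["fov_y"])/2); p=np.atleast_2d(p)
    if name=="wrist":
        H=c["hand_eye"]; M=rot(st["orientation"])
        q=((p-st["ee_pos"])@M-H[:3,3])@H[:3,:3]
        n=np.linalg.norm(q[:,:2],axis=1,keepdims=True); th=np.arctan2(n[:,0],q[:,2])[:,None]
        d=q[:,:2]/n*th
    else:
        q=p@cv2.Rodrigues(c["rvec"])[0].T+c["tvec"]; d=q[:,:2]/q[:,2:]
    return d*f+[c["cx"],c["cy"]]
def down(yaw):
    """tool pointing down, tool x axis at angle yaw in world"""
    return np.roll((R.from_euler('z',yaw)*R.from_euler('x',np.pi)).as_quat(),1)
E
python3 - <<'E'
from h import *
px=dict(small_lid=((149,305),.02),large_lid=((205,302),.02),spoon=((207,270),.01),small_pot=((263,283),.04),oblong=((325,295),.02),upper=((386,282),.04),bottom=((449,279),.04),large_pot=((507,272),.05),salt=((407,229),.05),mill=((343,203),.1))
for k,(p,z) in px.items(): print(k,cast("top",[p],z)[0].round(3))
im=cv2.imread("pics/top0.png"); c=im[240:325,120:540]
cv2.imwrite("pics/topc.png",cv2.resize(c[:,180:420],None,fx=3.3,fy=3.3,interpolation=cv2.INTER_CUBIC))
s=bot.read_state(); print(rot(s["orientation"]).round(2))
E
```

```text
small_lid [0.476 0.422 0.02 ]
large_lid [0.468 0.298 0.02 ]
spoon [0.547 0.291 0.01 ]
small_pot [0.489 0.164 0.04 ]
oblong [0.45  0.031 0.02 ]
upper [ 0.457 -0.106  0.04 ]
bottom [ 0.446 -0.245  0.04 ]
large_pot [ 0.443 -0.373  0.05 ]
salt [ 0.573 -0.172  0.05 ]
mill [ 0.632 -0.033  0.1  ]
[[-0.93  0.37 -0.  ]
 [ 0.37  0.93 -0.  ]
 [ 0.   -0.   -1.  ]]
```

View pics/topc.png

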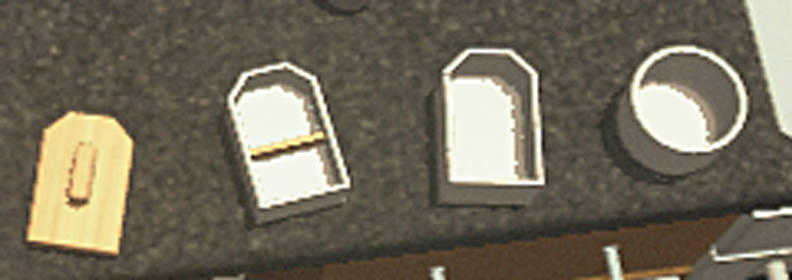

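The crop shows that all three cut ends point away from the robot (+x), so no half turn is needed. Next I'll get rough poses from the top depth picture.

```bash
cat >> h.py <<'E'
def measure(name,depth,near,zlo,zhi,zr,st=None,rad=.075):
    """outline (min rect) and area circle of the pixels between heights zlo,zhi near a point, cast on plane zr"""
    v,u=np.mgrid[0:480,0:640]; uv=np.c_[u.ravel(),v.ravel()]
    c=bot.camera_info(name); f=240/np.tan(np.radians(c["fov_y"])/2)
    a=cast(name,uv,0.,st); b=cast(name,uv,.1,st)            # ray through each pixel
    if name=="wrist":
        H=c["hand_eye"]; M=rot(st["orientation"]); o=M@H[:3,3]+st["ee_pos"]; k=(M@H[:3,:3])[:,2]
    else:
        M=cv2.Rodrigues(c["rvec"])[0]; o=-M.T@c["tvec"]; k=M[2]
    r=a-b; t=depth.ravel()/(r@k); P=o+r*t[:,None]
    m=(depth.ravel()>0)&(P[:,2]>zlo)&(P[:,2]<zhi)&(np.linalg.norm(P[:,:2]-near,axis=1)<rad)
    m=cv2.morphologyEx(m.reshape(480,640).astype(np.uint8),cv2.MORPH_OPEN,np.ones((2,2)))
    n,l,s,_=cv2.connectedComponentsWithStats(m,connectivity=8)
    if n<2: return None
    i=1+np.argmax(s[1:,4]); cnt=max(cv2.findContours((l==i).astype(np.uint8),0,cv2.CHAIN_APPROX_NONE)[0],key=len)[:,0]
    W=cast(name,cnt,zr,st)[:,:2]
    (cx,cy),(w,h),an=cv2.minAreaRect((W*1000).astype(np.float32))
    if w<h: w,h,an=h,w,an+90
    an=(an+90)%180-90
    ce,ra=cv2.minEnclosingCircle((W*1000).astype(np.float32))
    zm=np.median(P[(l==i).ravel(),2])
    return dict(rect=(round(cx/1000,4),round(cy/1000,4)),size=(round(w,1),round(h,1)),yaw=round(an,2),circ=tuple(np.round(np.array(ce)/1000,4)),rad=round(ra,1),z=round(float(zm),4),n=int(s[i,4])),W
E
cat > obj.py <<'E'
O=dict(upper=((.457,-.106),.043),bottom=((.446,-.245),.046),oblong=((.45,.031),.0175),large_pot=((.443,-.373),.058),small_pot=((.489,.164),.05),large_lid=((.468,.298),.0175),small_lid=((.476,.422),.0175))
E
python3 - <<'E'
from h import *; from obj import O
d=np.load("pics/top0.npy")
for k,(p,z) in O.items():
    r=measure("top",d,p,z-.005,z+(.004 if z>.02 else .03),z); print(k,r and r[0])
E
```

```text
upper {'rect': (0.5023, -0.0924), 'size': (15.3, 4.8), 'yaw': -74.32, 'circ': (np.float64(0.5015), np.float64(-0.0926)), 'rad': 7.7, 'z': 0.0371, 'n': 15}
bottom {'rect': (0.4682, -0.2792), 'size': (19.2, 2.2), 'yaw': -11.95, 'circ': (np.float64(0.4682), np.float64(-0.2792)), 'rad': 9.7, 'z': 0.0266, 'n': 18}
oblong {'rect': (0.4501, 0.0294), 'size': (96.2, 61.9), 'yaw': -15.16, 'circ': (np.float64(0.4474), np.float64(0.0319)), 'rad': 53.1, 'z': 0.0176, 'n': 1044}
large_pot {'rect': (0.4114, -0.3742), 'size': (55.5, 14.4), 'yaw': 87.76, 'circ': (np.float64(0.4174), np.float64(-0.3745)), 'rad': 27.8, 'z': 0.0544, 'n': 59}
small_pot {'rect': (0.5027, 0.1801), 'size': (32.6, 8.6), 'yaw': -36.35, 'circ': (np.float64(0.5011), np.float64(0.1779)), 'rad': 16.3, 'z': 0.0425, 'n': 35}
large_lid {'rect': (0.4643, 0.297), 'size': (76.8, 75.5), 'yaw': -17.07, 'circ': (np.float64(0.4648), np.float64(0.2967)), 'rad': 39.2, 'z': 0.0175, 'n': 876}
small_lid {'rect': (0.4743, 0.4213), 'size': (58.6, 57.3), 'yaw': -25.53, 'circ': (np.float64(0.4732), np.float64(0.42)), 'rad': 30.7, 'z': 0.0176, 'n': 529}
```

```bash
sed -i 's/cv2.MORPH_OPEN,np.ones((2,2))/cv2.MORPH_CLOSE,np.ones((3,3))/' h.py
python3 - <<'E'
from h import *; from obj import O
d=np.load("pics/top0.npy")
for k,(p,z) in O.items():
    r=measure("top",d,p,z-.008,z+(.006 if z>.02 else .03),z); print(k,r and r[0])
E
```

```text
upper {'rect': (0.4598, -0.1063), 'size': (98.8, 63.6), 'yaw': 7.05, 'circ': (np.float64(0.4565), np.float64(-0.1051)), 'rad': 54.0, 'z': 0.0412, 'n': 289}
bottom {'rect': (0.4522, -0.2448), 'size': (98.5, 63.7), 'yaw': -8.75, 'circ': (np.float64(0.4506), np.float64(-0.2428)), 'rad': 54.3, 'z': 0.0444, 'n': 306}
oblong {'rect': (0.4522, 0.0315), 'size': (97.7, 62.0), 'yaw': -15.04, 'circ': (np.float64(0.4487), np.float64(0.0322)), 'rad': 53.5, 'z': 0.0177, 'n': 1110}
large_pot {'rect': (0.4446, -0.3733), 'size': (76.7, 74.2), 'yaw': -12.96, 'circ': (np.float64(0.4426), np.float64(-0.3732)), 'rad': 40.5, 'z': 0.0567, 'n': 277}
small_pot {'rect': (0.4913, 0.1616), 'size': (59.4, 56.3), 'yaw': 5.15, 'circ': (np.float64(0.4909), np.float64(0.1606)), 'rad': 30.2, 'z': 0.0481, 'n': 187}
large_lid {'rect': (0.4674, 0.2986), 'size': (78.2, 77.0), 'yaw': 50.59, 'circ': (np.float64(0.4711), np.float64(0.2982)), 'rad': 42.9, 'z': 0.0175, 'n': 943}
small_lid {'rect': (0.4763, 0.4225), 'size': (59.0, 58.0), 'yaw': 82.79, 'circ': (np.float64(0.4758), np.float64(0.4221)), 'rad': 30.8, 'z': 0.0177, 'n': 559}
```

```bash
cat >> h.py <<'E'
def look(tag,p,yaw,z,zlo,zhi,h=.17,rad=.075):
    """hover over p with the tool aligned, measure with the wrist camera"""
    bot.reach([p[0],p[1],z+h],down(np.pi+np.radians(yaw))); bot.sleep(.2)
    st=bot.read_state(); im,d=bot.grab_frame("wrist")
    cv2.imwrite(f"pics/{tag}.png",im[:,:,::-1]); np.savez(f"pics/{tag}.npz",d=d,pos=st["ee_pos"],ori=st["orientation"])
    r=measure("wrist",d,p,zlo,zhi,z,st,rad)[0]; print(tag,round(st["time_s"],1),st["ee_pos"].round(4),r); return r
E
python3 - <<'E'
from h import *
look("w_bot",(.4522,-.2448),-8.75,.046,.038,.052)
look("w_up",(.4598,-.1063),7.05,.043,.035,.049)
im=np.hstack([cv2.imread("pics/w_bot.png"),cv2.imread("pics/w_up.png")]); cv2.imwrite("pics/w2.png",cv2.resize(im,(800,300),interpolation=cv2.INTER_AREA))
E
```

```text
w_bot 3.1 [ 0.4524 -0.2445  0.216 ] {'rect': (0.4566, -0.2438), 'size': (96.2, 62.4), 'yaw': -8.49, 'circ': (np.float64(0.4536), np.float64(-0.2432)), 'rad': 53.1, 'z': 0.0454, 'n': 1671}
w_up 3.9 [ 0.4598 -0.1072  0.2129] {'rect': (0.4639, -0.1048), 'size': (96.1, 62.5), 'yaw': 7.13, 'circ': (np.float64(0.4607), np.float64(-0.1052)), 'rad': 53.2, 'z': 0.0425, 'n': 1650}
```

View pics/w2.png

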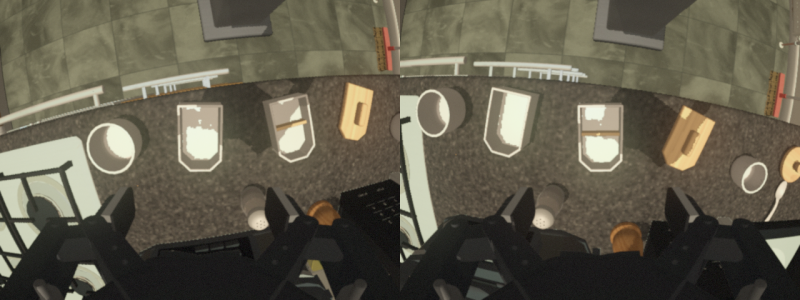

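Both tray outlines come out at 96 x 62 mm, as specified, with the cut ends away from the robot: bottom tray at (200,138) in the left half, upper tray at (600,138) in the right half. Next I'll grasp the upper tray and seat it.

```bash
cat >> h.py <<'E'
def tell(t):
    s=bot.read_state(); print(t,round(s["time_s"],1),s["ee_pos"].round(4),"F",s["ft_force"].round(1),"open",round(s["opening"],4),"grip",round(s["grip_force"],1)); return s
def grasp(p,yaw,z,zup,pre=.085,close=0.):
    q=down(np.pi+np.radians(yaw))
    bot.gripper_to(pre); bot.reach([*p,zup],q); bot.move_straight([*p,z],.12); bot.gripper_to(close); tell("closed")
    bot.move_straight([*p,zup],.1); bot.sleep(.15); tell("lifted")
def place(p,yaw,z,zup,over=.003,fmax=12):
    """lower in small steps from 8 mm above the seated height until the load is taken"""
    bot.reach([*p,zup],down(np.pi+np.radians(yaw))); bot.move_straight([*p,z+.009],.1); bot.sleep(.2); f0=tell("above")["ft_force"]
    zz=z+.009
    while zz>z-over:
        zz-=.0015; bot.move_straight([*p,zz],.03); f=bot.read_state()["ft_force"]-f0
        if f[2]>fmax or np.hypot(*f[:2])>fmax: break
    tell("down, target z %.4f seat %.4f dF %s"%(zz,z,f.round(1)))
E
python3 - <<'E'
from h import *
grasp((.4639,-.1048),7.13,.012,.15)
place((.4566,-.2438),-8.49,.012+.039,.15)
st=bot.read_state(); im,d=bot.grab_frame("wrist"); cv2.imwrite("pics/p1.png",im[:,:,::-1])
im,d=bot.grab_frame("top"); cv2.imwrite("pics/p1t.png",cv2.resize(im[220:320,340:540,::-1],None,fx=3,fy=3))
E
```

```text
closed 6.2 [ 0.4643 -0.105   0.0128] F [-1.5  0.9  6.7] open 0.0612 grip 66.2
lifted 7.9 [ 0.4638 -0.1047  0.1496] F [-0.7 -0.1 -1.6] open 0.0612 grip 65.3
above 9.8 [ 0.4568 -0.244   0.0604] F [ 0.1  0.2 -2. ] open 0.0612 grip 65.3
down, target z 0.0495 seat 0.0510 dF [-8.1  4.8 24.6] 11.5 [ 0.4568 -0.2439  0.0517] F [-8.   5.  22.6] open 0.061 grip 68.3
```

```bash
python3 - <<'E'
from h import *
bot.gripper_to(.085); bot.move_straight([.4566,-.2438,.16],.15); tell("rel")
look("w_st",(.4566,-.2438),-8.49,.082,.074,.088)
look("w_ob",(.4522,.0315),-15.04,.0175,.012,.045)
d=np.load("pics/w_ob.npz"); st=dict(ee_pos=d["pos"],orientation=d["ori"])
print(measure("wrist",d["d"],(.4522,.0315),.030,.045,.037,st)[0])
im=np.hstack([cv2.imread("pics/w_st.png"),cv2.imread("pics/w_ob.png")]); cv2.imwrite("pics/w3.png",cv2.resize(im,(800,300),interpolation=cv2.INTER_AREA))
E
```

```text
rel 12.9 [ 0.4562 -0.2435  0.1591] F [0.1 0.7 0. ] open 0.0849 grip 0.0
w_st 13.5 [ 0.4562 -0.2435  0.2505] {'rect': (0.4565, -0.2429), 'size': (96.0, 62.4), 'yaw': -8.31, 'circ': (np.float64(0.4535), np.float64(-0.2423)), 'rad': 53.0, 'z': 0.0815, 'n': 1622}
w_ob 14.9 [0.4525 0.0307 0.1876] {'rect': (0.4562, 0.034), 'size': (95.1, 61.6), 'yaw': -15.05, 'circ': (np.float64(0.4526), np.float64(0.0348)), 'rad': 53.4, 'z': 0.0176, 'n': 7264}
{'rect': (0.4549, 0.034), 'size': (39.5, 13.2), 'yaw': -15.06, 'circ': (np.float64(0.4549), np.float64(0.0341)), 'rad': 20.2, 'z': 0.0365, 'n': 788}
```

View pics/w3.png

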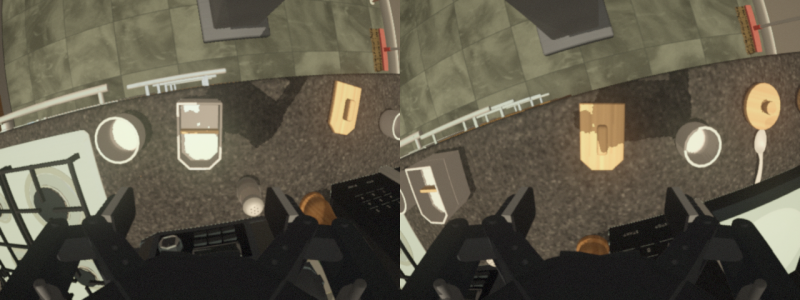

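The upper tray is seated: its rim reads 81.5 mm high and lies in line with the bottom tray, at (200,135) in the left half. The oblong lid is at (600,137) in the right half, cut end away from the robot. That goes on next.

```bash
python3 - <<'E'
from h import *
grasp((.4553,.034),-15.05,.0205,.19,pre=.05)
place((.4565,-.2429),-8.31,.0205+.075,.19)
E
```

```text
closed 17.6 [0.4556 0.034  0.0209] F [-1.2  0.8  5.7] open 0.0121 grip 59.2
lifted 19.6 [0.4552 0.034  0.1897] F [ 0.3  0.2 -0.2] open 0.0125 grip 58.5
above 21.9 [ 0.4567 -0.243   0.105 ] F [0.1 0.6 0.2] open 0.0126 grip 58.5
down, target z 0.0940 seat 0.0955 dF [-6.2  2.9 19.8] 23.6 [ 0.4568 -0.2432  0.0959] F [-6.   3.5 20. ] open 0.0127 grip 61.2
```

```bash
python3 - <<'E'
from h import *
bot.gripper_to(.05); bot.move_straight([.4565,-.2429,.19],.15); tell("rel")
look("w_fin",(.4565,-.2429),-8.31,.0925,.085,.12)
look("w_lp",(.4446,-.3733),0,.058,.050,.064,rad=.06)
look("w_ll",(.4674,.2986),0,.0175,.0145,.045,rad=.055)
d=np.load("pics/w_ll.npz"); st=dict(ee_pos=d["pos"],orientation=d["ori"])
print(measure("wrist",d["d"],(.4674,.2986),.030,.045,.037,st)[0])
im=np.hstack([cv2.imread("pics/w_fin.png"),cv2.imread("pics/w_ll.png")]); cv2.imwrite("pics/w4.png",cv2.resize(im,(800,300),interpolation=cv2.INTER_AREA))
E
```

```text
rel 24.9 [ 0.4562 -0.2426  0.1891] F [0.2 0.5 0.1] open 0.0499 grip 0.0
w_fin 25.4 [ 0.4561 -0.2426  0.261 ] {'rect': (0.4574, -0.2422), 'size': (96.1, 62.4), 'yaw': -8.16, 'circ': (np.float64(0.4541), np.float64(-0.2415)), 'rad': 53.3, 'z': 0.0926, 'n': 7370}
w_lp 26.3 [ 0.4451 -0.3724  0.2286] {'rect': (0.4477, -0.3726), 'size': (75.1, 74.8), 'yaw': 0.11, 'circ': (np.float64(0.4476), np.float64(-0.3728)), 'rad': 38.3, 'z': 0.0576, 'n': 1422}
w_ll 28.9 [0.4677 0.2982 0.1875] {'rect': (0.47, 0.3019), 'size': (76.7, 75.8), 'yaw': -0.05, 'circ': (np.float64(0.4703), np.float64(0.3017)), 'rad': 39.1, 'z': 0.0176, 'n': 6033}
{'rect': (0.4695, 0.3018), 'size': (21.8, 20.4), 'yaw': -0.0, 'circ': (np.float64(0.4696), np.float64(0.3018)), 'rad': 11.4, 'z': 0.0368, 'n': 571}
```

View pics/w4.png

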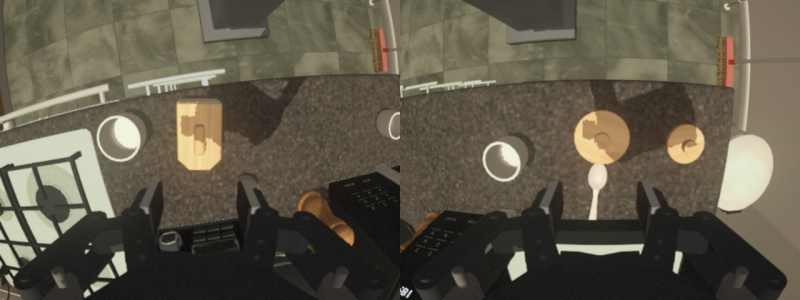

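The oblong lid is seated: its plate reads 92.6 mm high, at (200,135) left. The large lid is at (602,137) right with the spoon just behind it at (597,190). I'll carry the lid in a straight line at constant height so it stays clear of the mill.

```bash
python3 - <<'E'
from h import *
grasp((.4698,.3018),0,.0205,.2,pre=.05)
bot.move_straight([.4477,-.3727,.2],.3)
place((.4477,-.3727),0,.0205+.050,.2)
E
```

```text
closed 31.5 [0.4701 0.3019 0.0211] F [-2.4 -1.1  6.7] open 0.0194 grip 58.5
lifted 33.6 [0.4697 0.3018 0.1997] F [ 0.3 -0.4 -1.5] open 0.0195 grip 58.6
above 37.8 [ 0.4478 -0.3728  0.0799] F [ 0.2  0.7 -0.4] open 0.0191 grip 58.7
down, target z 0.0690 seat 0.0705 dF [-4.8  3.9 18.1] 39.5 [ 0.448 -0.373  0.071] F [-4.5  4.6 17.7] open 0.0196 grip 60.5
```

```bash
python3 - <<'E'
from h import *
bot.gripper_to(.05); bot.move_straight([.4477,-.3727,.2],.2); tell("rel")
look("w_lpf",(.4477,-.3727),0,.0675,.060,.095,rad=.055)
bot.move_straight([.4913,.1616,.22],.35)
look("w_sp",(.4913,.1616),0,.050,.042,.056,rad=.045)
look("w_sl",(.4763,.4225),0,.0175,.0125,.045,rad=.045)
d=np.load("pics/w_sl.npz"); st=dict(ee_pos=d["pos"],orientation=d["ori"])
print(measure("wrist",d["d"],(.4763,.4225),.030,.045,.037,st)[0])
E
```

```text
rel 40.7 [ 0.4473 -0.3723  0.1987] F [ 0.4  0.3 -0. ] open 0.0496 grip 0.0
w_lpf 41.2 [ 0.4474 -0.3723  0.2359] {'rect': (0.4478, -0.3721), 'size': (77.1, 76.1), 'yaw': -0.02, 'circ': (np.float64(0.4483), np.float64(-0.372)), 'rad': 39.2, 'z': 0.0676, 'n': 6139}
w_sp 43.4 [0.4913 0.1615 0.22  ] {'rect': (0.4941, 0.1647), 'size': (57.3, 57.0), 'yaw': 90.0, 'circ': (np.float64(0.4948), np.float64(0.1642)), 'rad': 29.3, 'z': 0.0497, 'n': 1028}
w_sl 44.7 [0.477  0.4214 0.188 ] {'rect': (0.4783, 0.426), 'size': (58.8, 58.4), 'yaw': -0.1, 'circ': (np.float64(0.4786), np.float64(0.4262)), 'rad': 30.1, 'z': 0.0177, 'n': 3573}
{'rect': (0.4783, 0.4258), 'size': (21.8, 20.4), 'yaw': -0.09, 'circ': (np.float64(0.4784), np.float64(0.4259)), 'rad': 11.4, 'z': 0.0369, 'n': 559}
```

Large lid is seated (plate at 67.6 mm). The small lid is next.

```bash
python3 - <<'E'
from h import *
grasp((.4784,.4259),0,.0205,.16,pre=.05)
bot.move_straight([.4944,.1645,.16],.25)
place((.4944,.1645),0,.0205+.042,.16)
bot.gripper_to(.05); bot.move_straight([.4944,.1645,.2],.2); tell("rel")
look("w_spf",(.4944,.1645),0,.0595,.052,.09,rad=.045)
bot.move_straight([.36,.05,.3],.25)
bot.reach([.196,.487,.25],down(2.76)); bot.sleep(.2)
for n in ("scene","top"):
    p,d=bot.grab_frame(n); cv2.imwrite(f"pics/{n}9.png",p[:,:,::-1])
    if n=="top":
        for k,p_,z in (("box",(.4522,-.2448),.0925),("lp",(.4446,-.3733),.0675),("sp",(.4913,.1616),.0595)): print(k,measure("top",d,p_,z-.008,z+.03,z,rad=.065)[0])
a=cv2.imread("pics/scene9.png")[150:350,160:460]; b=cv2.imread("pics/top9.png")[180:320,120:540]
cv2.imwrite("pics/f.png",np.vstack([cv2.resize(a,(450,300)),cv2.resize(b,(800,267))[:,:450]]) if 0 else cv2.resize(b,(800,267))); cv2.imwrite("pics/fs.png",cv2.resize(a,(750,500)))
tell("end")
E
```

```text
closed 46.9 [0.4788 0.4261 0.0212] F [-0.6 -0.7  5.3] open 0.0197 grip 58.7
lifted 48.6 [0.4783 0.4258 0.1596] F [-0.1  0.1 -0.1] open 0.0197 grip 58.6
above 51.3 [0.4946 0.1645 0.0719] F [-0.5  0.9 -0.4] open 0.0197 grip 58.6
down, target z 0.0610 seat 0.0625 dF [-6.1 -2.5 20.8] 53.0 [0.4952 0.1646 0.0632] F [-6.6 -1.6 20.4] open 0.0195 grip 60.7
rel 54.3 [0.4939 0.1644 0.1988] F [-0.2 -0.1 -0.3] open 0.0501 grip 0.0
w_spf 54.7 [0.494  0.1644 0.2283] {'rect': (0.495, 0.1655), 'size': (59.2, 58.6), 'yaw': 26.62, 'circ': (np.float64(0.4947), np.float64(0.1657)), 'rad': 30.3, 'z': 0.0597, 'n': 3617}
box {'rect': (0.4522, -0.2433), 'size': (98.8, 63.1), 'yaw': -8.16, 'circ': (np.float64(0.4507), np.float64(-0.2429)), 'rad': 53.5, 'z': 0.0928, 'n': 1218}
lp {'rect': (0.4448, -0.3731), 'size': (78.6, 76.8), 'yaw': 82.73, 'circ': (np.float64(0.4448), np.float64(-0.373)), 'rad': 39.9, 'z': 0.0678, 'n': 974}
sp {'rect': (0.4914, 0.1623), 'size': (60.6, 57.0), 'yaw': -4.53, 'circ': (np.float64(0.4917), np.float64(0.1633)), 'rad': 30.6, 'z': 0.0598, 'n': 568}
end 57.7 [0.1964 0.4868 0.2501] F [ 0.9 -0.5  0.3] open 0.0501 grip 0.0
```

View pics/f.png

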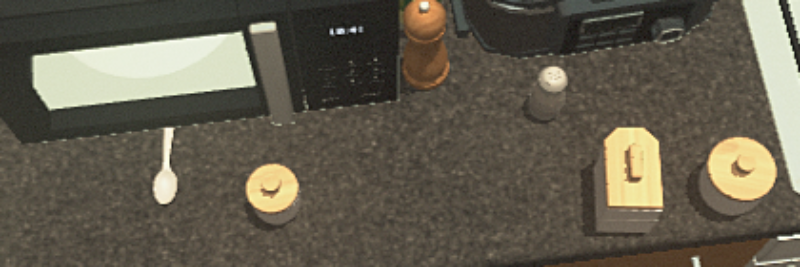

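View pics/fs.png

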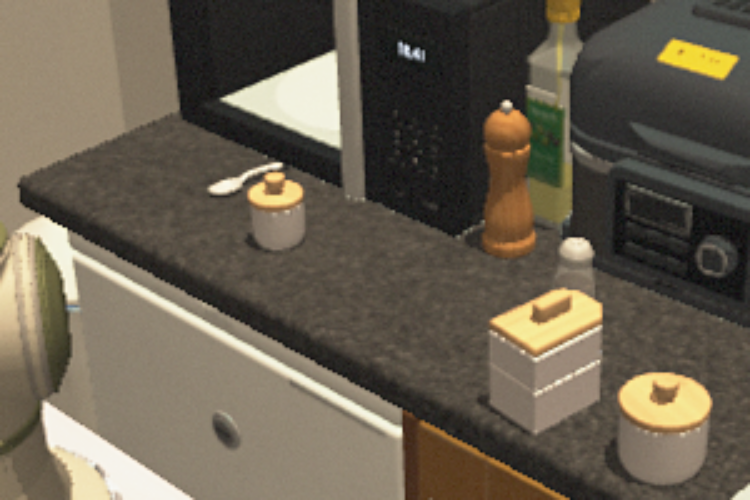

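The tea box stands closed and aligned at (630,180), and both pots have their lids seated, at (272,190) and (738,172). The measured plate heights match the seated values (92.5, 67.5 and 59.5 mm). The shaker, mill and spoon look undisturbed.

```bash
python3 -c "
from bench import bot
print(bot.close_job())"
```

```text
the job is handed in; nothing more can be done
None
```

The tea set is back together and the job is handed in at about 58 s: the box is stacked and closed, both round lids are seated on their pots, and the shaker, mill and spoon were left where they were.

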